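# Open the jar rail: press the ratchet release and push the stop back

## Robot

A 6-joint arm with a two-finger parallel gripper is mounted at the origin on a cart in front of the work surface, level with it; the furniture and walls round the work are solid. World frame = base frame: x ahead of the robot, y to its left, z up, the work surface at z = 0. Lengths are in mm, angles in degrees, forces in N, time in s.
With the tool pointing down it reaches from about 350 to 850 mm from the base axis. Payload 8.1 kg.
Tool frame: the origin (TCP) lies midway between the tips of the shut fingers; the grasp point (between the pads) lies 19 mm behind it; z points along the fingers, y is the direction in which the jaws open and shut (so a half turn about z gives the same grasp; the last joint's range is limited). The gripper opens to 85 mm and grips with 20 to 120 N. Pads are 22 mm wide; open, the fingers measure 114 mm over their backs; the gripper's body (76 mm by 85 mm) begins 54 mm behind the grasp point. The pads swing forward as they close: fully open they stand 13 mm farther back than shut.
Start: joints at [-75.596, 7.471, 85.268, -0, 87.261, -4.893], TCP at [198.301, -566.288, 231.292] pointing down, gripper open.
Joint ranges: [-169.43, 169.43], [-51.17, 129.36], [1.28, 143.12], [-76.62, 256.62], [0, 156.53], [-152.29, 152.29]. Speed limits (degrees/s): [136.94, 136.94, 159.86, 180, 180, 180].

## Interface

Orientations are given as [roll, pitch, yaw] about the fixed x, y, z axes, in that order (R = Rz(yaw) Ry(pitch) Rx(roll)).
In Python, from bench import telemetry, snapshot, camera_params, job gives the robot as it stands. The module is installed in compiled form; this text tells all that it offers.
- The arm moves only by the shell command python3 -m jog 'ROWS' [FORCE]. ROWS is JSON, a list that holds one entry, the list of rows, each a list of 7 numbers: the shift along the tool's x, y, z in units of 50 mm (1.0 is 50 mm), then the turn, a rotation vector about the tool's x, y, z in units of 2 pi rad (1.0 is 2 pi rad), then the opening, from 0 (shut) to 1 (fully open). In form: [[[dx, dy, dz, rx, ry, rz, claw], ...]]. A call has 1 to 12 rows; each row shifts and turns the commanded pose from where the row before left it, along the tool's axes as they then stand; what a row does not reach is not made up. A row lasts 1/8 s, in which the tool goes at most 62.5 mm and 10.7 degrees, less where a joint would pass 70% of its speed; a pose out of reach is approached as far as the arm can. A call with a number of a shift or a turn outside -1 to 1 is refused whole. A call with a gripper value outside its range is refused whole. The fingers move at their own pace and stop on an object; FORCE is the grip in N (left out, the last holds). Time passes only in rows, so rows that do not move let the fingers close. It gives the time, the measured TCP pose, the force and the opening at its end, in the units of the state.
- telemetry.sense(): the state, without advancing time (a new reading comes with each control period).
- snapshot(name): name is "side" or "top"; returns (picture, depth): 480x640x3 uint8, red, green, blue; 480x640 float32, mm along the optical axis (not along the pixel's ray), 0 where there is no reading.
- camera_params(name): a dict with "K" (3x3 intrinsics, pixels), "extrinsics" (4x4, takes a point from camera to world coordinates). Camera axes: x right, y down, z forward; pixel columns grow to the right and rows downward; lengths in mm; the calibration is good to about 2 mm. A picture is of the moment at which its call begins. camera_params takes no time and is no camera call.
- job.hand_in(): hands the job in, once; it reports no verdict.
The state is a dict: "time": time; "joint_pos": joint angles; "qd": joint speeds; "joint_efforts": joint torques, N m; "tool_pos": TCP position; "tcp_rot": TCP orientation; "ft_force": force on the tool from outside, world axes, zero at the start; "wrist_torque": the same for the moment, N m; "finger_gap": finger opening in mm.
Only numpy, scipy, OpenCV 4.12 (cv2) and the standard library are available. Lean on these libraries where they do the work, as an engineer would, in place of code of your own. Each camera call takes 0.05 s, during which the arm holds its last target. There are 200 camera calls.

## Task

The blue sliding stop of the jar rail has ratcheted up close to the jars and more room is wanted in the row. With the fingertips, press the orange release on top of the stop down and, keeping it down, push the stop back along its bar, away from the jars, as far as it goes; then take the hand away so that the release springs up again. Push only, without lifting anything, and leave the jars and everything else on the worktop standing where they are.

Things in the scene. Friction and masses are not known exactly. Their poses are not given: they have to be found in the camera images.
- jar_rail: Fixed jar rail: level steel bar (16 mm wide, top 58 mm above the worktop) on two feet. Origin on the worktop under the bar, z up. Its y axis runs along the bar, the way the stop is pushed back; x points to the jar side, away from the robot. Fixed end plate at y = -190 mm; jars stand at x = +62 mm between it and the stop; the far foot, 24 mm wide, is centred at y = +178 mm.
- stop (a joint): Position of the blue stop on the bar, m: 0 = nearest the jars, 0.14 = fully back (hard end). Its centre is at y = -0.014 + this value in the rail's frame. Starts at 0.01 to 0.055. With the release up a ratchet (12 mm pitch) blocks it from going back (slack up to one pitch) but not towards the jars; with it down it slides against about 2 N of friction and stays where left.
- release (a joint): How far the orange release pad is pressed straight down, in m: 0 = up, 0.010 = fully down. The ratchet is free once it is pressed a good 6 mm; letting the pad up re-engages it. Its spring takes 2.7 N at the top and 7.2 N fully down. At the start it is up, or now and then rests some 5 mm down with its pawl on the crest of a tooth.
- pad_top (a point): Centre of the top face of the orange release pad, which rides on the stop: 38 mm across the bar, 40 mm along it, 84 mm above the worktop when up, 74 mm when fully down. Around it only the push wall stands higher; the blue plate towards the jars reaches 72 mm.
- push_wall (a point): Middle of the face towards the pad of the stop's upright blue wall just beyond the pad, to push against: 95 mm above the worktop, 23 mm from the pad's centre along the rail's +y. The wall is 44 mm wide across the bar, 14 mm thick, its top 106 mm above the worktop. It moves with the stop.
- spice_a: Spice jar with green cap in the row, 46 mm diameter, 106 mm tall, origin at the centre of its underside; leave alone.
- spice_m: Spice jar with green cap in the middle of the row, 46 mm diameter, 106 mm tall, origin at the centre of its underside; leave alone.
- spice_b: Spice jar with green cap in the row, nearest the stop, 46 mm diameter, 106 mm tall, origin at the centre of its underside; leave alone.
- mug: Green and white mug, 93 mm tall, origin at the centre of its underside; leave alone.
- lemon: Lemon, about 71 x 53 x 51 mm, origin at its underside; leave alone.
- lime: Lime, about 57 x 46 x 45 mm, origin at its underside; leave alone.

How it is judged (in metres and radians):
On the way, in this order (a step that is already met when the one before it is completed fails the run):
1. the release is pressed down by the fingers before the stop has gone back (value of joint release above 0.006 m and contact force between the fingers and release above 1 N and value of joint stop below 0.08 m), for 0.05 s.
2. the stop is pushed fully back while the fingers keep the release down (value of joint stop above 0.13 m and value of joint release above 0.004 m and contact force between the fingers and stop above 0.3 N), for 0.03 s.
At the end, for the whole second after the job is handed in: The stop is within 10 mm of its fully-back end, the release is up again (within 3 mm), and the three jars stand upright within 20 mm of where they stood (value of joint stop above 0.13 m and value of joint release below 0.003 m and angle between each of spice_a, spice_m, spice_b's own z axis and vertical below 0.1 rad and distance of each of spice_a, spice_m, spice_b from where it was at the start of the episode below 0.02 m); the robot touches nothing.
It fails at once if a jar of the row is lifted, tipped or shoved away (height (world z) of any of spice_a, spice_m, spice_b above 0.015 m or angle between any of spice_a, spice_m, spice_b's own z axis and vertical above 0.4 rad or distance of any of spice_a, spice_m, spice_b from where it was at the start of the episode above 0.03 m).
It fails at once if another thing on the worktop is moved (distance of any of mug, lemon, lime from where it was at the start of the episode above 0.03 m).
It also fails if it takes over 34 s, if anything falls off the work surface, if the arm or the gripper's body presses on something with over 40 N, if the wrist force passes 120 N, or if a joint passes its speed limit or range.

## Working session

There is one attempt and no reset: what is moved stays moved. The work goes in short steps, Python scripts to look and compute and a shell command to move; the robot and the scene stay as the last step left them, time stands still between calls to the robot, and variables do not carry over. Pictures are saved under pics/ and viewed, about 8 in all and at most 12, crops included, and the job is handed in when it is done.

```bash
mkdir -p pics
python3 - <<'E'
from bench import *
import cv2,numpy as np
s=telemetry.sense();print({k:np.round(v,2).tolist() for k,v in s.items()})
for n in("top","side"):
    p,d=snapshot(n);np.savez(f"pics/{n}.npz",p=p,d=d);cv2.imwrite(f"pics/{n}0.png",p[...,::-1])
    c=camera_params(n);print(n,np.round(c["K"],1).tolist(),np.round(c["extrinsics"],3).tolist())
E
```

```text
{'time': 0.0, 'joint_pos': [-75.6, 7.52, 85.33, 0.0, 87.26, -4.89], 'qd': [0.05, -0.01, 0.06, -0.05, 0.02, 0.06], 'joint_efforts': [0.0, -56.94, -50.05, -0.0, 0.01, 0.0], 'tool_pos': [198.15, -565.74, 230.22], 'tcp_rot': [-179.89, -0.01, 19.3], 'ft_force': [0.12, -0.63, 0.01], 'wrist_torque': [-0.0, -0.05, 0.03], 'finger_gap': 85.38}
top [[613.4, 0.0, 304.7], [0.0, 613.4, 239.6], [0.0, 0.0, 1.0]] [[-0.443, -0.695, 0.567, -461.009], [-0.896, 0.356, -0.264, 474.874], [-0.018, -0.625, -0.78, 1547.521], [0.0, 0.0, 0.0, 1.0]]
side [[434.6, 0.0, 316.0], [0.0, 434.6, 246.3], [0.0, 0.0, 1.0]] [[-0.894, -0.289, 0.342, 174.721], [-0.448, 0.59, -0.672, 730.06], [-0.008, -0.754, -0.657, 846.24], [0.0, 0.0, 0.0, 1.0]]
```

View pics/top0.png

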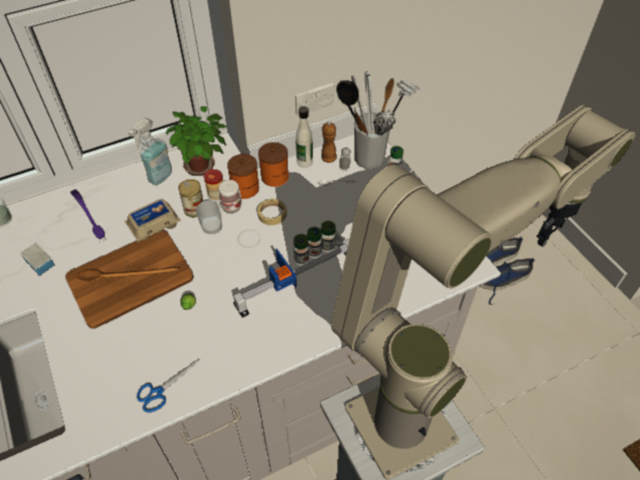

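View pics/side0.png

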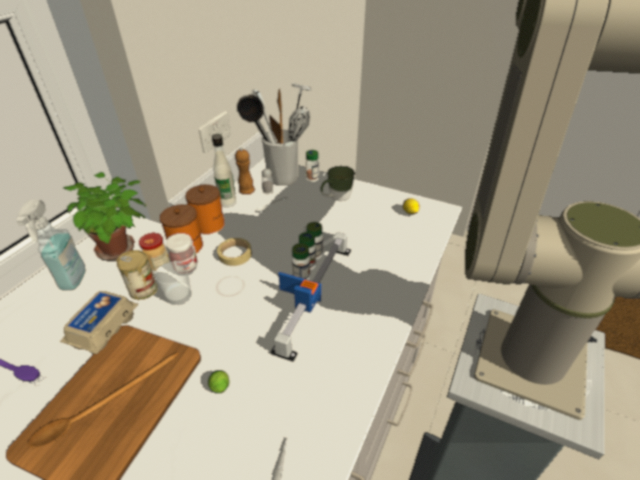

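The top view shows the pad at about (284,271) with the rail running from (340,245) to its far foot at (241,302). In the side view the pad is at (309,287) and the far foot at (286,350). Next I measure the pad centre and the bar direction.

```bash
cat > m.py <<'E'
import numpy as np,cv2
from bench import camera_params
def cloud(n,d):
    c=camera_params(n);K=c["K"];E=np.array(c["extrinsics"])
    v,u=np.mgrid[:480,:640];d=d.astype(float)
    P=np.stack([(u-K[0][2])/K[0][0]*d,(v-K[1][2])/K[1][1]*d,d],-1)
    return P@E[:3,:3].T+E[:3,3]
def ray(n,u,v,z):
    c=camera_params(n);K=c["K"];E=np.array(c["extrinsics"])
    r=E[:3,:3]@[(u-K[0][2])/K[0][0],(v-K[1][2])/K[1][1],1];return E[:3,3]+r*(z-E[2,3])/r[2]
E
cat > look.py <<'E'
from m import *
for n,(x0,y0,x1,y1) in dict(top=(225,215,350,320),side=(265,215,360,365)).items():
    f=np.load(f"pics/{n}.npz");p,d=f["p"],f["d"];P=cloud(n,d)
    h=cv2.cvtColor(p,cv2.COLOR_RGB2HSV).astype(int);box=np.zeros(d.shape,bool);box[y0:y1,x0:x1]=1;box&=d>0
    o=box&(h[...,0]<18)&(h[...,1]>170)&(h[...,2]>110)
    v,u=np.nonzero(o);q=P[o]
    print(n,'orange',o.sum(),u.mean(),v.mean(),np.median(q,0).round(1),'z',np.percentile(q[:,2],[5,50,95]).round(),'ray84',ray(n,u.mean(),v.mean(),84).round(1))
    b=box&(h[...,0]>100)&(h[...,0]<130)&(h[...,1]>150);q=P[b];w=q[q[:,2]>95]
    print('blue',b.sum(),'wall',len(w),w.mean(0).round(1) if len(w) else '')
    g=box&(h[...,1]<60)&(P[...,2]>50)&(P[...,2]<64);q=P[g][:,:2]
    l=cv2.fitLine(q.astype(np.float32),cv2.DIST_HUBER,0,.01,.01).ravel()
    t=(q-l[2:])@l[:2];e=(q-l[2:])@[-l[1],l[0]];k=abs(e)<15
    l=cv2.fitLine(q[k].astype(np.float32),cv2.DIST_HUBER,0,.01,.01).ravel();t=(q[k]-l[2:])@l[:2]
    print('bar',k.sum(),l.round(3),np.degrees(np.arctan2(l[1],l[0])).round(2),'ends',(l[2:]+t.min()*l[:2]).round(),(l[2:]+t.max()*l[:2]).round())
    cv2.imwrite(f"pics/c_{n}.png",cv2.resize(p[y0:y1,x0:x1,::-1],None,fx=4,fy=4,interpolation=cv2.INTER_CUBIC))
E
python3 look.py; python3 -c "
import cv2,numpy as np
a=cv2.imread('pics/c_top.png');b=cv2.imread('pics/c_side.png');print(a.shape,b.shape)
c=np.zeros((600,800,3),np.uint8);a=cv2.resize(a,(420,353));b=b[:600,:380];c[:353,:420]=a;c[:b.shape[0],420:420+b.shape[1]]=b;cv2.imwrite('pics/both.png',c)"
```

```text
top orange 132 282.99242424242425 272.1666666666667 [520.3  90.2  83.9] z [77. 84. 90.] ray84 [521.1  90.   84. ]
blue 323 wall 55 [517.  122.4 104.4]
bar 564 [ 8.80000e-02 -9.96000e-01  5.25618e+02  5.37410e+01] -84.96 ends [508. 249.] [ 544. -152.]
side orange 91 309.3736263736264 284.75824175824175 [522.1  84.5  84. ] z [81. 84. 87.] ray84 [522.8  84.4  84. ]
blue 590 wall 110 [522.9 125.2 102.9]
bar 790 [ 9.00000e-02 -9.96000e-01  5.25496e+02  7.00910e+01] -84.86 ends [509. 250.] [ 546. -157.]
(420, 500, 3) (600, 380, 3)
```

View pics/both.png

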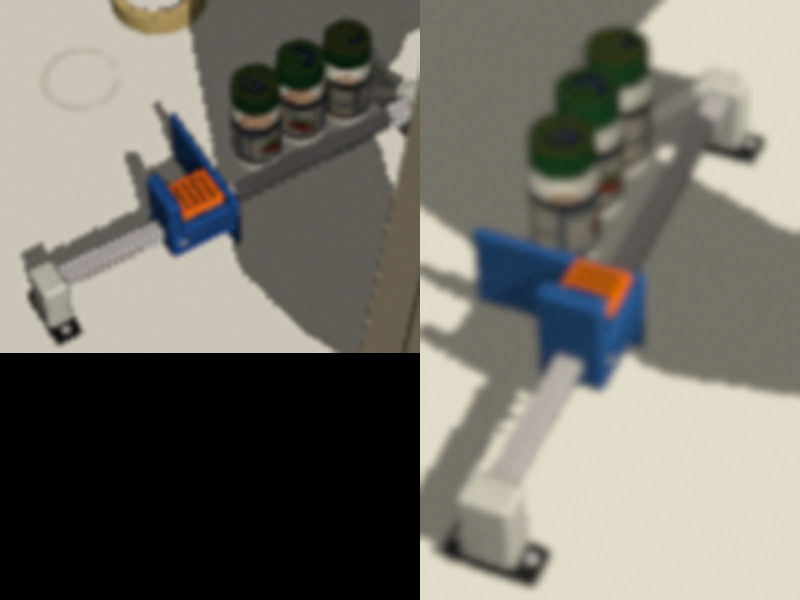

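Both views agree: pad centre at about (521.5, 90), z 84, so the release is up, with rail yaw about 5.1°. I turn the tool by 14.2° so its y runs along the bar, shut the fingers and go over at height.

```bash
python3 -m jog '[[[0,0,0,0,0,0.0197,0],[0,0,0,0,0,0.0197,0],[0.47,-0.78,0,0,0,0,0],[0.47,-0.78,0,0,0,0,0],[0.47,-0.78,0,0,0,0,0],[0.47,-0.78,0,0,0,0,0],[0.47,-0.78,0,0,0,0,0],[0.47,-0.78,0,0,0,0,0],[0.47,-0.78,0,0,0,0,0],[0.47,-0.78,0,0,0,0,0],[0,0,0,0,0,0,0]]]' 20
```

```text
time: 1.48
tool_pos: [358.6, -236.4, 231.0]
tcp_rot: [-180.0, -0.0, 5.4]
ft_force: [-0.9, -0.6, 1.5]
finger_gap: -0.3
```

```bash
python3 -m jog '[[[0.48,-0.77,0,0,0,0,0],[0.48,-0.77,0,0,0,0,0],[0.48,-0.77,0,0,0,0,0],[0.48,-0.77,0,0,0,0,0],[0.48,-0.77,0,0,0,0,0],[0.48,-0.77,0,0,0,0,0],[0.48,-0.77,0,0,0,0,0],[0.48,-0.77,0,0,0,0,0],[0,0,0.7,0,0,0,0],[0,0,0.7,0,0,0,0],[0,0,0,0,0,0,0]]]'
python3 - <<'E'
from bench import *
import cv2,numpy as np
o=[]
for n,(x,y) in dict(top=(210,190),side=(230,180)).items():
    p,d=snapshot(n);np.savez(f"pics/{n}.npz",p=p,d=d);o.append(cv2.resize(p[y:y+150,x:x+130,::-1],(390,450),interpolation=cv2.INTER_CUBIC))
cv2.imwrite("pics/a1.png",np.hstack(o));print(telemetry.sense()["tool_pos"])
E
```

```text
time: 2.85
tool_pos: [519.1, 84.1, 157.7]
tcp_rot: [180.0, 0.4, 5.1]
ft_force: [-0.5, -0.3, -0.3]
finger_gap: -0.3
[521.78064214  84.36946474 161.88089059]
```

View pics/a1.png

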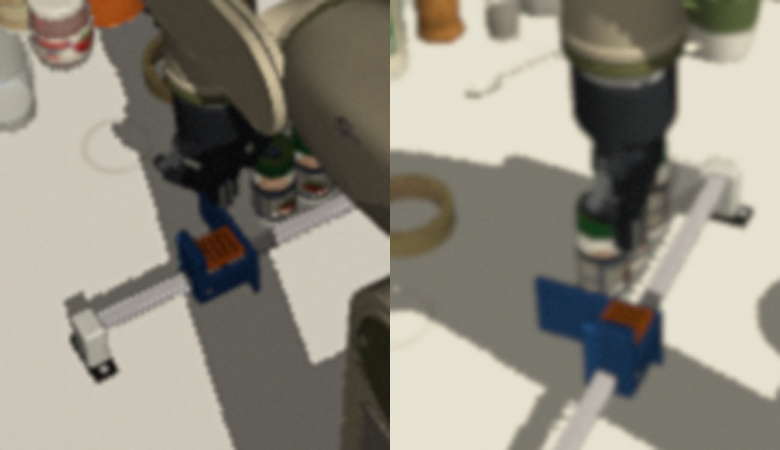

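The fingers are above the pad in both views, shut and aligned with the bar; the pad is at about (220,245) in the left crop and (630,318) in the right. Going down to just above it.

```bash
python3 -m jog '[[[0,-0.07,0.4,0,0,0,0],[0,0,0.4,0,0,0,0],[0,0,0.3,0,0,0,0],[0,0,0.2,0,0,0,0],[0,0,0,0,0,0,0],[0,0,0,0,0,0,0]]]'
python3 - <<'E'
from bench import *
import cv2,numpy as np
o=[]
for n,(x,y) in dict(top=(210,190),side=(230,180)).items():
    p,d=snapshot(n);np.savez(f"pics/{n}.npz",p=p,d=d);o.append(cv2.resize(p[y:y+150,x:x+130,::-1],(390,450),interpolation=cv2.INTER_CUBIC))
cv2.imwrite("pics/a2.png",np.hstack(o));s=telemetry.sense();print(s["tool_pos"],s["ft_force"])
E
```

```text
time: 3.7
tool_pos: [521.8, 88.6, 97.1]
tcp_rot: [180.0, -0.1, 5.1]
ft_force: [0.2, 0.4, 0.1]
finger_gap: -0.3
[521.819674    88.62995352  97.15642262] [ 0.23272309 -0.51078497 -0.33779325]
```

View pics/a2.png

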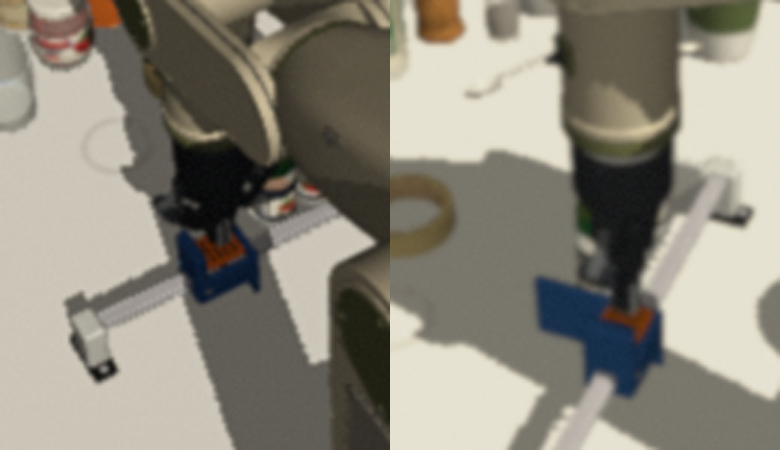

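The shut fingertips hang just above the pad centre at (222,240) left and (625,308) right, clear of the wall. Pressing down.

```bash
python3 -m jog '[[[0,0,0.15,0,0,0,0],[0,0,0.1,0,0,0,0],[0,0,0.06,0,0,0,0],[0,0,0.06,0,0,0,0],[0,0,0.05,0,0,0,0],[0,0,0,0,0,0,0],[0,0,0,0,0,0,0]]]'
```

```text
time: 4.68
tool_pos: [521.3, 88.6, 75.6]
tcp_rot: [180.0, -0.0, 5.1]
ft_force: [-2.1, 0.1, 5.3]
finger_gap: 0.1
```

```bash
python3 -m jog '[[[0,0,0.03,0,0,0,0],[0,0,0,0,0,0,0],[0,-0.08,0,0,0,0,0],[0,-0.08,0,0,0,0,0],[0,-0.08,0,0,0,0,0],[0,-0.08,0,0,0,0,0],[0,-0.08,0,0,0,0,0],[0,-0.08,0,0,0,0,0],[0,0,0,0,0,0,0]]]'
```

```text
time: 5.8
tool_pos: [519.3, 112.6, 74.3]
tcp_rot: [180.0, -0.0, 5.1]
ft_force: [-2.7, -0.0, 6.4]
finger_gap: -0.0
```

```bash
python3 -m jog '[[[0,-0.12,0,0,0,0,0],[0,-0.12,0,0,0,0,0],[0,-0.12,0,0,0,0,0],[0,-0.12,0,0,0,0,0],[0,-0.12,0,0,0,0,0],[0,-0.12,0,0,0,0,0]]]'
python3 - <<'E'
from bench import *
import cv2,numpy as np
o=[]
for n,(x,y) in dict(top=(210,190),side=(230,200)).items():
    p,d=snapshot(n);o.append(cv2.resize(p[y:y+150,x:x+130,::-1],(390,450),interpolation=cv2.INTER_CUBIC))
cv2.imwrite("pics/a3.png",np.hstack(o));s=telemetry.sense();print(s["tool_pos"],s["ft_force"])
E
```

```text
time: 6.55
tool_pos: [516.5, 148.2, 74.4]
tcp_rot: [180.0, -0.1, 5.1]
ft_force: [-0.0, -1.8, 6.6]
finger_gap: -0.0
[516.45143599 148.84454245  74.53748595] [-0.96993151  0.65642975  6.33914673]
```

View pics/a3.png

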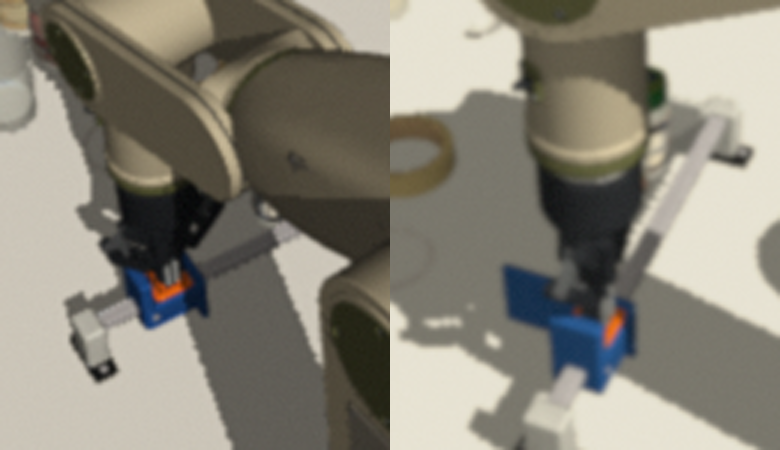

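The stop has moved back with the fingers, and the pad is still down ((170,285) left, (615,325) right). I push on to the end.

```bash
python3 -m jog '[[[0,-0.12,0,0,0,0,0],[0,-0.12,0,0,0,0,0],[0,-0.12,0,0,0,0,0],[0,-0.12,0,0,0,0,0],[0,-0.12,0,0,0,0,0],[0,-0.1,0,0,0,0,0],[0,-0.06,0,0,0,0,0]]]'
```

```text
time: 7.52
tool_pos: [513.5, 185.9, 74.6]
tcp_rot: [179.9, -0.1, 5.1]
ft_force: [-0.3, -4.1, 6.6]
finger_gap: -0.2
```

```bash
python3 -m jog '[[[0,-0.05,0,0,0,0,0],[0,-0.05,0,0,0,0,0]]]'
```

```text
time: 7.78
tool_pos: [513.1, 190.7, 74.6]
tcp_rot: [179.9, -0.1, 5.1]
ft_force: [1.0, -4.7, 6.8]
finger_gap: 0.1
```

```bash
python3 -m jog '[[[0,-0.06,0,0,0,0,0],[0,-0.06,0,0,0,0,0],[0,0,0,0,0,0,0]]]'
```

```text
time: 8.15
tool_pos: [513.0, 192.1, 74.7]
tcp_rot: [179.5, -0.1, 5.0]
ft_force: [0.4, -26.3, 11.1]
finger_gap: -0.3
```

Hard end reached: force is up to 26 N at y = 192, where it was expected. I ease off 4 mm of the overshoot, then lift straight up and back away.

```bash
python3 -m jog '[[[0,0.08,0,0,0,0,0],[0,0,-0.1,0,0,0,0],[0,0,-0.3,0,0,0,0],[0,0,-0.8,0,0,0,0],[0,0,-1,0,0,0,0],[0,0,-1,0,0,0,0],[-0.4,0.8,0,0,0,0,0],[-0.4,0.8,0,0,0,0,0],[-0.4,0.8,0,0,0,0,0],[0,0,0,0,0,0,0],[0,0,0,0,0,0,0]]]'
python3 - <<'E'
from bench import *
import cv2,numpy as np
from m import *
o=[]
for n,(x,y) in dict(top=(200,190),side=(230,200)).items():
    p,d=snapshot(n);o.append(cv2.resize(p[y:y+180,x:x+156,::-1],(390,450),interpolation=cv2.INTER_CUBIC))
    P=cloud(n,d);h=cv2.cvtColor(p,cv2.COLOR_RGB2HSV).astype(int)
    k=(h[...,0]<18)&(h[...,1]>170)&(h[...,2]>80)&(abs(P[...,0]-512)<40)&(abs(P[...,1]-185)<50)&(P[...,2]>60)
    b=(h[...,0]>100)&(h[...,0]<130)&(h[...,1]>150)&(abs(P[...,1]-200)<60)&(P[...,2]>95)&(abs(P[...,0]-512)<40)
    print(n,k.sum(),P[k].mean(0),np.median(P[k][:,2]),'wall',P[b].mean(0))
cv2.imwrite("pics/a4.png",np.hstack(o));s=telemetry.sense();print(s["tool_pos"],s["ft_force"])
E
```

```text
time: 9.52
tool_pos: [463.0, 68.7, 234.1]
tcp_rot: [-180.0, -0.0, 5.1]
ft_force: [0.2, 0.6, -0.5]
finger_gap: -0.0
top 144 [514.12903679 182.61475262  84.01927774] 84.10814243337609 wall [508.97994294 215.01097257 104.51233422]
side 128 [515.33571515 179.06533352  84.34218461] 84.18575342751899 wall [513.89179014 218.01158579 103.18611666]
[463.02704299  69.20066659 233.91233774] [ 0.93147522 -0.32951932  0.26554418]
```

View pics/a4.png

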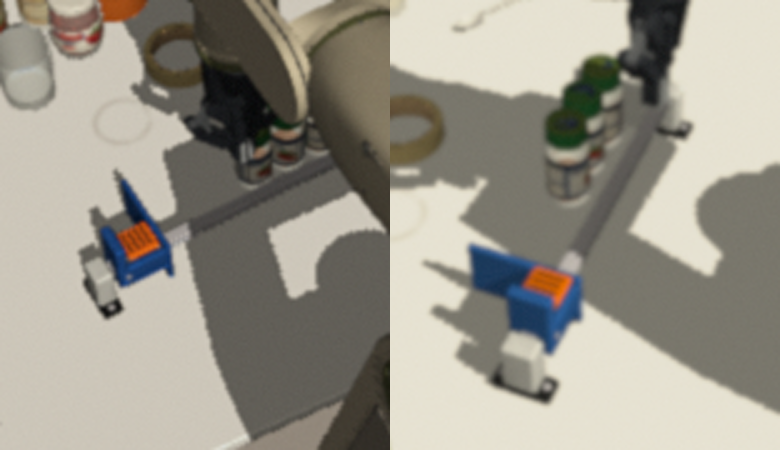

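The pad is back up at 84 mm at (140,240) left and (548,285) right. The wall sits close to the far foot, and the jars stand as before. Handing in.

```bash
python3 -c "
from bench import job;print(job.hand_in())"
```

```text
the job is handed in; nothing more can be done
None
```

The stop is pushed back to its end, the release has sprung up again, and I've handed the job in; it gave no verdict. I pressed the release down with the shut fingertips, pushed the stop back with it held down, then lifted the hand straight up and away. At the end the stop met firm resistance of about 26 N with the TCP at y = 192 mm.

- **Stop:** both cameras show it moved about 93 mm. The pad centre and wall sit where the fully-back end was expected, within a few millimetres, and the wall is close to the far foot.
- **Release:** the pad top measures 84 mm in both views, so it is up.
- **Jars:** the final pictures show all three upright, apparently where they stood; I did not measure them.
- **Mug, lemon and lime:** I did not look at these again. The hand stayed at least 150 mm above the worktop except over the stop.
- **Robot:** the wrist force is back near zero, with the TCP about 234 mm above the worktop, touching nothing. The clock stood at about 9.6 s.

The two cameras differ by about 3 to 6 mm on the pad's position along the bar, most likely because the wall hides part of the pad from the side camera. No check failed.

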